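Lay the tall bottle away under the low spice shelf

ROBOT

A 7-joint arm with a two-finger parallel gripper is mounted at the origin on a cart in front of the work surface, level with it; the furniture and walls round the work are solid. World frame = base frame: x ahead of the robot, y to its left, z up, the work surface at z = 0. Lengths are in mm, angles in rad, forces in N, time in s.
With the tool pointing down it reaches from about 400 to 875 mm from the base axis. Payload 4.4 kg.
Tool frame: the origin (TCP) lies on the centre line of the jaws, within the pads' length; the fingertips stand 11 mm ahead of it and the grasp point (between the pads) lies 8 mm behind it (ctrl.tips_ahead is the distance from the TCP to the fingertips, in mm); z points along the fingers, y is the line along which they close (so a half turn about z gives the same grasp; the last joint's range is limited). The gripper opens to 85 mm and grips with 20 to 120 N. Pads are 22 mm wide; open, the fingers measure 114 mm over their backs; the gripper's body (76 mm by 85 mm) begins 54 mm behind the grasp point. The pads swing forward as they close: fully open they stand 13 mm farther back than shut.
Start: joints at [1.189, 0.628, 0.038, 1.517, -0.027, 0.996, -0.02], TCP at [201.903, -617.862, 222.313] pointing down, gripper open.
Joint ranges: [-3.06, 3.06], [-0.37, 2.12], [-1.25, 1.32], [0.18, 2.47], [-1.1, 4.24], [0.23, 1.98], [-2.94, 2.94]. Speed limits (rad/s): [2.57, 2.57, 3.14, 3.14, 3.14, 3.14, 3.14].

INTERFACE

Orientations are given as [roll, pitch, yaw] about the fixed x, y, z axes, in that order (R = Rz(yaw) Ry(pitch) Rx(roll)).
In Python, from cell import ctrl, eyes, job gives the robot as it stands. The module is installed in compiled form; this text tells all that it offers.
- The arm moves only by the tool carry_out, never from a script. Its argument "moves" is a list of rows, each an object of numbers: "tx", "ty", "tz": the shift along the tool's x, y, z as a fraction of full scale; "twist": the turn about the tool's z as a fraction of full scale; "fingers": the opening, from 0 (shut) to 1 (fully open). In form: [{"tx": .., "ty": .., "tz": .., "twist": .., "fingers": ..}, ...]. A call has 1 to 12 rows; each row shifts and turns the commanded pose from where the row before left it, along the tool's axes as they then stand; what a row does not reach is not made up. Full scale, the value 1, is 0.3 m for a shift and pi rad for a turn. A row lasts 1/8 s, in which the tool goes at most 62.5 mm and 10.7 degrees, less where a joint would pass 70% of its speed; a pose out of reach is approached as far as the arm can. A call with a number of a shift or a turn outside -1 to 1 is refused whole. A call with a gripper value outside its range is refused whole. The fingers move at their own pace and stop on an object; the grip force is fixed at half the most. Time passes only in rows, so rows that do not move let the fingers close. It gives the time, the measured TCP pose, the force, the opening and the grip force at its end, in the units of the state.
- ctrl.read_state(): the state, without advancing time (a new reading comes with each control period).
- eyes.get_image(name): name is "scene" or "top" or "wrist"; returns a dict with "color" (384x512x3 uint8, blue, green, red), "fovy" (degrees; the focal length in pixels is half the picture's height over the tangent of half this angle, whatever the lens; pixels are square), "cx", "cy" (the principal point, pixels), "k1" (the pictures are not rectified: a ray, as slopes to the right and down, at radius r is drawn at 1 + k1 r^2 times it, then the intrinsics apply), "world_from_camera" (4x4, takes a point from camera to world coordinates). Camera axes: x right, y up, looking along -z (the intrinsics and any distortion apply to the point x, -y, -z); pixel columns grow to the right and rows downward; lengths in mm; the calibration is good to about 2 mm. A picture is of the moment at which its call begins. There is no depth.
- job.finish_job(): hands the job in; it is judged then, once.
The state is a dict: "clock": time; "qpos": joint angles; "qd": joint speeds; "tau": joint torques, N m; "eef_pos": TCP position; "tool_rot": TCP orientation; "force": force on the tool from outside, world axes, zero at the start; "torque": the same for the moment, N m; "width": finger opening in mm; "gripper_force": force on a finger pad.
Only numpy, scipy, OpenCV 4.12 (cv2) and the standard library are available. Lean on these libraries where they do the work, as an engineer would, in place of code of your own. Each camera call takes 0.05 s, during which the arm holds its last target. There are 200 camera calls.

TASK

The tall flat bottle does not fit standing under the low wooden spice shelf, so put it away lying down. It is slippery, so keep it close to the worktop, never more than 5 cm up: bring it round the other things to the front of the shelf's open end, tip it over onto its broad side there, outside the shelf and with its cap towards the opening, then push it in cap first until the cap meets the back. Leave the jars on the shelf, and the tin, salt shaker, marker pen and soap on the worktop, where they are and the upright ones standing.

Things in the scene. Friction and masses are not known exactly. Their poses are not given: they have to be found in the camera images.
- flat_bottle: tall flat teal bottle with a white screw cap, standing at the start; 0.2 to 0.35 kg. Oval: at most 45 mm thick along its x and 72 mm wide along its y (40 by 68 mm at the base), 197 mm tall along its z. Origin: centre of the underside. Balance point on the axis about 80 mm up: pushed on a broad side near the top it falls over past a lean of 14 degrees. A half turn about z leaves the same shape
- bottle_cap (a point): centre of the top of the bottle's cap, 197 mm from the bottle's origin along its z. The round cap is 36 mm across and reaches from 167 to 197 mm up; from 90 mm up the body tapers evenly to a round neck 32 mm across below the cap
- spice_shelf: low fixed wooden shelf at the left, 170 mm long along its x, 110 mm wide along its y; top board 56 to 66 mm up, a thin steel rail round its rear part (to 91 mm), two spice jars on it. Under it one bay, 84 mm wide, 56 mm high, 160 mm deep, floored by the bare worktop, open only at the -x end; x points into the bay, to the robot's left. Origin: centre of its footprint on the worktop
- bay_mouth (a point): centre of the bay's open end, on the worktop, 85 mm from the shelf's origin along its -x. When the cap meets the back, the bottle's base stands out of this opening by about 37 mm
- bay_back (a point): centre of the inner face of the bay's back, 22 mm above the worktop (75 mm from the shelf's origin along its x)
- tin: bystander: white food tin, 57 mm across, 72 mm tall, standing on the worktop; origin: centre of the underside
- salt_shaker: bystander: white salt shaker with a grey top, 44 mm across, 90 mm tall, standing on the worktop; origin: centre of the underside
- jar_green_a: bystander: green-capped spice jar, 46 mm across, 106 mm tall, standing on the shelf towards its closed end; origin: centre of the underside
- jar_green_b: bystander: green-capped spice jar, 46 mm across, 106 mm tall, standing on the shelf's middle; origin: centre of the underside
- marker: bystander: marker pen, 135 mm long along its y, 17 mm thick, lying in front of the microwave oven, whose front is at x = 0.56 (y from -0.185 to 0.305) with a door handle (50 to 223 mm up) standing out to x = 0.53 at y = -0.04. The worktop's front edge is at x = 0.38; origin: centre of its underside
- soap: bystander: green bar of soap, 58 x 84 x 26 mm, lying at the right in front of the coffee maker, which fills x above 0.50, y below -0.30, up to 285 mm; origin: centre of its underside

How it is judged (in metres and radians):
On the way:
1. the bottle lies on its side on the worktop outside the bay (base more than 150 mm in front of the opening), cap towards the opening (axis within 40 degrees of the bay's) (angle between flat_bottle's own z axis and vertical above 1.4 rad and height (world z) of bottle_cap below 0.05 m and x of flat_bottle in the frame of spice_shelf below -0.235 m and angle between the z axis of flat_bottle and the x axis of spice_shelf, either way round below 0.7 rad and not (distance between bottle_cap and bay_back above 0.42 m)), for 0.2 s.
At the end, for the whole second after the job is handed in: the bottle lies at rest in the bay under the shelf, cap first, the cap within 10 mm of the bay's back; tin, shaker, both jars, marker and soap within 25 mm of where they were, the upright ones still standing (angle between flat_bottle's own z axis and vertical above 1.4 rad and height (world z) of bottle_cap below 0.05 m and x of bottle_cap in the frame of spice_shelf above 0.065 m and y of bottle_cap in the frame of spice_shelf between -0.03 and 0.03 m and angle between the z axis of flat_bottle and the x axis of spice_shelf, either way round below 0.2 rad and linear speed of flat_bottle below 0.02 m/s and distance of each of tin, salt_shaker, jar_green_a, jar_green_b, marker, soap from where it was at the start of the episode below 0.025 m and angle between each of tin, salt_shaker, jar_green_a, jar_green_b's own z axis and vertical below 0.3 rad); the robot touches nothing.
It fails at once if the bottle is lifted high off the worktop (centre of its underside more than 50 mm up) (height (world z) of flat_bottle above 0.05 m).
It fails at once if the tin or the salt shaker is shifted by more than 25 mm or knocked over (distance of any of tin, salt_shaker from where it was at the start of the episode above 0.025 m or angle between any of tin, salt_shaker's own z axis and vertical above 0.5 rad).
It fails at once if a jar on the shelf is shifted by more than 25 mm or knocked over (distance of any of jar_green_a, jar_green_b from where it was at the start of the episode above 0.025 m or angle between any of jar_green_a, jar_green_b's own z axis and vertical above 0.5 rad).
It fails at once if the marker pen or the soap is shifted by more than 25 mm (distance of any of marker, soap from where it was at the start of the episode above 0.025 m).
It also fails if it takes over 61 s, if anything falls off the work surface, if the arm or the gripper's body presses on something with over 40 N, if the wrist force passes 120 N, or if a joint passes its speed limit or range.

## Working session

There is one attempt and no reset: what is moved stays moved. The work goes in short steps, Python scripts to look and compute and a tool call to move; the robot and the scene stay as the last step left them, time stands still between calls to the robot, and variables do not carry over. Pictures are saved under pics/ and viewed, at most 10 in all, crops included, and the job is handed in when it is done.

Besides the shell and the picture viewer there is one more tool, called after "Call:" as name(argument=value, ...) on one line, values as JSON. carry_out: Moves the arm, as the interface text tells. Its arguments: {"type":"object","properties":{"moves":{"type":"array","items":{"type":"object","properties":{"tx":{"type":"number","minimum":-1,"maximum":1},"ty":{"type":"number","minimum":-1,"maximum":1},"tz":{"type":"number","minimum":-1,"maximum":1},"twist":{"type":"number","minimum":-1,"maximum":1},"fingers":{"type":"number"}}}}},"required":["moves"]}

```bash
mkdir -p pics
cat > h.py <<'E'
import numpy as np, cv2
from cell import ctrl, eyes, job
def K(im):
    h,w=im["color"].shape[:2]; f=h/2/np.tan(np.radians(im["fovy"])/2)
    return np.array([[f,0,im["cx"]],[0,f,im["cy"]],[0,0,1.]])
def ray(im,u,v):
    p=cv2.undistortPointsIter(np.array([[[u,v]]],float),K(im),np.array([im["k1"],0,0,0.]),None,None,(3,100,1e-10))[0,0]
    T=np.array(im["world_from_camera"]); d=T[:3,:3]@np.array([p[0],-p[1],-1]); return T[:3,3],d
def onz(im,u,v,z):
    o,d=ray(im,u,v); return o+d*(z-o[2])/d[2]
def px(im,P):
    T=np.linalg.inv(np.array(im["world_from_camera"])); c=T[:3,:3]@np.array(P,float)+T[:3,3]
    x,y=c[0]/-c[2],-c[1]/-c[2]; s=1+im["k1"]*(x*x+y*y); k=K(im); return k[0,0]*x*s+k[0,2],k[1,1]*y*s+k[1,2]
def st():
    s=ctrl.read_state(); print({k:np.round(s[k],3).tolist() for k in("clock","qpos","eef_pos","tool_rot","force","width","gripper_force")})
E
python3 - <<'E'
from h import *
st(); print(ctrl.tips_ahead)
ims=[eyes.get_image(n) for n in("scene","top")]
for n,i in zip(("scene","top"),ims):
    print(n,i["fovy"],i["cx"],i["cy"],i["k1"],np.round(i["world_from_camera"],3).tolist())
    cv2.imwrite(f"pics/{n}0.png",cv2.resize(i["color"],(800,600),interpolation=cv2.INTER_CUBIC))
np.save("im0.npy",ims,allow_pickle=True)
E
```

```text
{'clock': 0.0, 'qpos': [1.189, 0.629, 0.038, 1.518, -0.027, 0.996, -0.02], 'eef_pos': [201.728, -617.209, 221.384], 'tool_rot': [-3.14, -0.0, 0.316], 'force': [0.081, 0.973, -0.045], 'width': 85.416, 'gripper_force': 0.0}
11.0
scene 47.77480459826087 258.4525897800084 198.546950051894 0.03530604256971861 [[-0.496, 0.56, -0.663, -455.558], [-0.868, -0.316, 0.382, 558.276], [0.005, 0.766, 0.643, 1043.43], [0.0, 0.0, 0.0, 1.0]]
top 45.169964102289484 252.80326354891886 194.71781889628232 -0.19208576239146377 [[0.468, 0.842, -0.269, 41.832], [-0.884, 0.443, -0.151, -245.254], [-0.008, 0.309, 0.951, 1666.363], [0.0, 0.0, 0.0, 1.0]]
```

View pics/scene0.png

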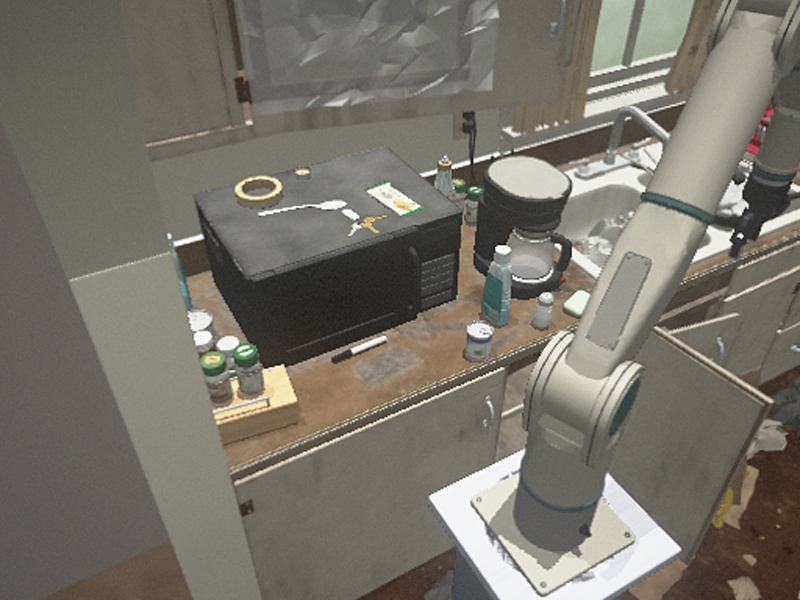

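View pics/top0.png

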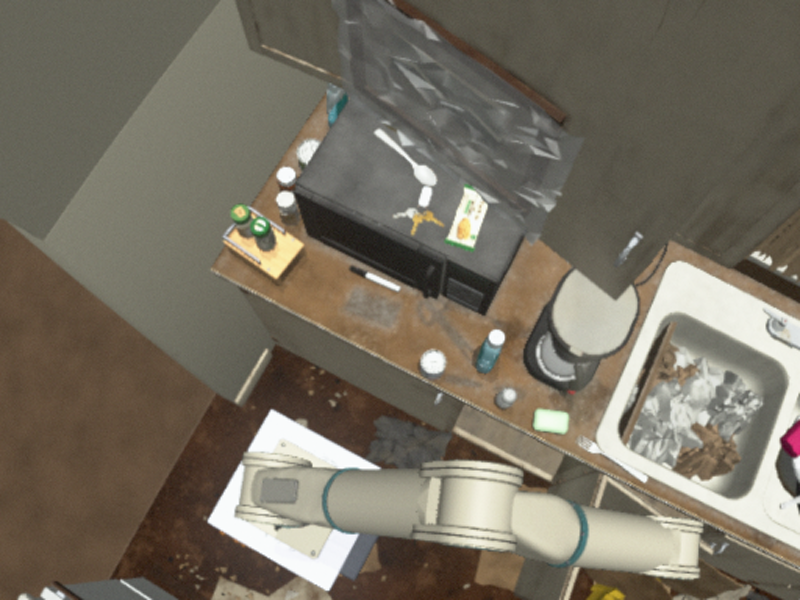

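The scene view shows the bottle at (497,285), the tin at (479,340), the shaker at (543,310), the marker at (358,348) and the shelf at (255,400). In the top view the cap is at (496,338), the tin at (432,362), the shaker at (507,397) and the shelf at (262,252). Next I'll measure with colour masks.

Run:
```python
from h import *
S,T=np.load("im0.npy",allow_pickle=True)
def crop(im,x,y,w,h,k): return cv2.resize(im["color"][y:y+h,x:x+w],None,fx=k,fy=k,interpolation=cv2.INTER_CUBIC)
a=crop(T,130,120,80,60,5);b=crop(T,260,200,80,60,5);c=crop(S,125,210,80,60,5)
d=crop(S,290,150,80,60,5)
cv2.imwrite("pics/m1.png",np.vstack([np.hstack([a,b]),np.hstack([c,d])]))
# triangulated/plane points from rough full-res pixel picks
q=1/1.5625
for n,im,pts in(("T",T,dict(cap=(496,338,197),tin=(432,358,72),shk=(507,392,90),soap=(551,420,26),mk=(375,279,17),ja=(240,213,172),jb=(260,227,172))),
             ("S",S,dict(cap=(502,249,197),tin=(479,328,72),shk=(545,297,90),soap=(577,303,26),mk=(360,348,10),ja=(212,361,172),jb=(246,352,172)))):
    for k,(u,v,z) in pts.items(): print(n,k,np.round(onz(im,u*q,v*q,z)).tolist())
for n,im in(("T",T),("S",S)):
    hsv=cv2.cvtColor(im["color"],cv2.COLOR_BGR2HSV)
    m=cv2.inRange(hsv,(82,70,50),(105,255,255))
    for name,mm in(("teal",m),("wood",cv2.inRange(hsv,(10,70,150),(28,255,255)))):
        nc,l,s,ce=cv2.connectedComponentsWithStats(mm)
        for i in range(1,nc):
            if s[i,4]>60:
                r=cv2.minAreaRect(np.argwhere(l==i)[:,::-1].astype(np.float32)); print(n,name,s[i].tolist(),np.round(cv2.boxPoints(r),1).tolist())
```

```text
T cap [491.0, -236.0, 197.0]
T tin [419.0, -126.0, 72.0]
T shk [423.0, -311.0, 90.0]
T soap [426.0, -433.0, 26.0]
T mk [543.0, 90.0, 17.0]
T ja [494.0, 412.0, 172.0]
T jb [485.0, 352.0, 172.0]
S cap [492.0, -234.0, 197.0]
S tin [415.0, -131.0, 72.0]
S shk [412.0, -307.0, 90.0]
S soap [416.0, -416.0, 26.0]
S mk [545.0, 94.0, 10.0]
S ja [490.0, 417.0, 172.0]
S jb [482.0, 355.0, 172.0]
T teal [210, 61, 12, 18, 92] [[208.10000610351562, 76.19999694824219], [218.60000610351562, 59.5], [223.0, 62.20000076293945], [212.5, 79.0]]
T teal [306, 221, 13, 16, 94] [[303.0, 230.8000030517578], [308.8999938964844, 220.39999389648438], [318.70001220703125, 226.0], [312.79998779296875, 236.39999389648438]]
T teal [365, 325, 11, 36, 111] [[364.70001220703125, 360.0], [370.0, 325.0], [377.6000061035156, 326.1000061035156], [372.29998779296875, 361.1000061035156]]
T wood [198, 73, 11, 16, 91] [[197.1999969482422, 87.0], [199.6999969482422, 71.5999984741211], [208.60000610351562, 73.0999984741211], [206.10000610351562, 88.5]]
T wood [263, 135, 21, 15, 117] [[260.1000061035156, 138.10000610351562], [280.2
[... 3269 characters left out ...]
1.60000610351562]]
S wood [137, 221, 119, 68, 1762] [[130.39999389648438, 251.8000030517578], [240.1999969482422, 205.6999969482422], [260.0, 252.8000030517578], [150.1999969482422, 299.0]]
S wood [283, 225, 18, 18, 108] [[279.79998779296875, 231.0], [294.70001220703125, 224.1999969482422], [300.0, 236.0], [285.20001220703125, 242.6999969482422]]
S wood [146, 241, 17, 19, 97] [[141.5, 243.1999969482422], [157.3000030517578, 238.60000610351562], [162.0, 255.10000610351562], [146.1999969482422, 259.70001220703125]]
S wood [149, 282, 24, 17, 146] [[145.60000610351562, 287.8999938964844], [167.39999389648438, 278.3999938964844], [172.3000030517578, 289.6000061035156], [150.5, 299.1000061035156]]
```

View pics/m1.png

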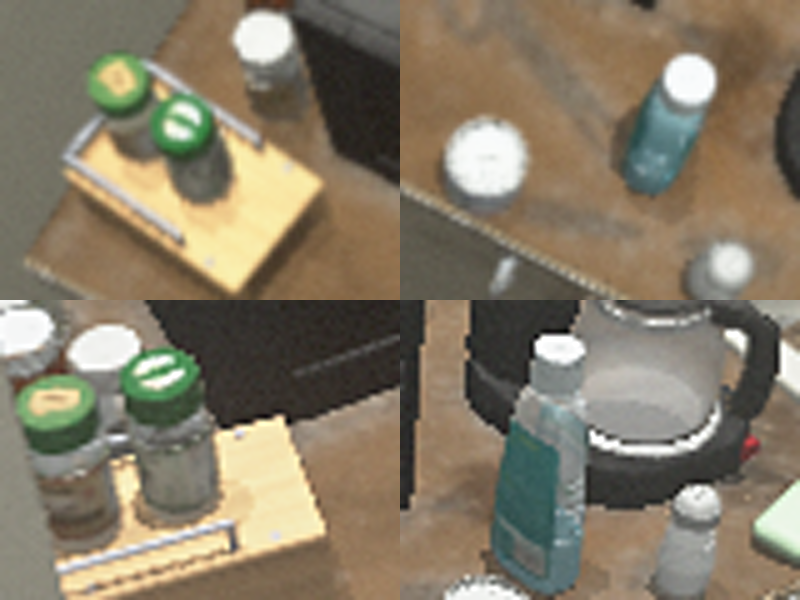

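The zoomed crops show the shelf's top corners, the caps, and the bottle's label turned to the left. Next I'll work out the poses, still from the same pictures.

Run:
```python
from h import *
S,T=np.load("im0.npy",allow_pickle=True)
def P(im,x0,y0,u,v,z): return onz(im,x0+u/5-.4,y0+v/5-.4,z)
A=P(T,130,120,323,183,66);B=P(T,130,120,236,291,66);C=P(T,130,120,65,170,66)
A2=P(S,125,210,288,118,66);B2=P(S,125,210,326,228,66)
for n,p in zip(("A","B","C","A2","B2"),(A,B,C,A2,B2)): print(n,p.round(1))
for n,(a,b) in dict(T=(A,B),S=(A2,B2)).items():
    d=a-b; print(n,"width",np.linalg.norm(d),"x-dir yaw",np.degrees(np.arctan2(d[0]*1,-d[1])) if 0 else np.degrees(np.arctan2(d[1],d[0]))+90,"mid",((a+b)/2).round(1))
d=C-B; print("long",np.linalg.norm(d),np.degrees(np.arctan2(d[1],d[0])))
print("capT",P(T,260,200,290,78,197),"capS",P(S,290,150,158,50,197))
print("tinT",P(T,260,200,86,158,72),"shkT",P(T,260,200,334,262,90),"shkS",P(S,290,150,297,200,88))
for u,v in((93,250),(105,280),(150,297),(180,290),(185,270)): print("baseS",P(S,290,150,u,v,5).round(1))
for u,v in((225,175),(235,190),(255,195),(275,185),(285,165)): print("baseT",P(T,260,200,u,v,5).round(1))
for u,v,z in((100,155,90),(187,155,90)): print("midS",P(S,290,150,u,v,z).round(1))
```

```text
A [526.9 275.9  66. ]
B [421.8 289.9  66. ]
C [444.9 458.   66. ]
A2 [522.7 274.7  66. ]
B2 [423.1 290.5  66. ]
T width 106.03369691235598 x-dir yaw 82.41094306713964 mid [474.3 282.9  66. ]
S width 100.8693157260952 x-dir yaw 80.99385900636379 mid [472.9 282.6  66. ]
long 169.65547383625963 82.15853256720484
capT [ 494.5258703  -234.83171827  197.        ] capS [ 491.24066922 -232.6544465   197.        ]
tinT [ 412.50676779 -130.74416469   72.        ] shkT [ 422.083072   -318.82851454   90.        ] shkS [ 415.91442574 -310.83557065   88.        ]
baseS [ 519.3 -216.9    5. ]
baseS [ 486.9 -205.1    5. ]
baseS [ 455.5 -222.6    5. ]
baseS [ 451.  -246.1    5. ]
baseS [ 467.3 -262.7    5. ]
baseT [ 464.2 -222.8    5. ]
baseT [ 457.5 -234.4    5. ]
baseT [ 460.9 -249.2    5. ]
baseT [ 474.6 -259.     5. ]
baseT [ 491.7 -259.     5. ]
midS [ 524.4 -218.5   90. ]
midS [ 493.7 -273.    90. ]
```

Call:
carry_out(moves=[{"tz": -0.2,"fingers": 1},{"tz": -0.1,"twist": -0.05,"fingers": 1},{"tx": 0.1,"twist": -0.05,"fingers": 1}])

```text
validation failed for argument at $.mo...
```

Call:
carry_out(moves=[{"tx": 0.0,"ty": 0.0,"tz": -0.13,"twist": 0.0,"fingers": 1.0},{"tx": 0.0,"ty": 0.0,"tz": -0.13,"twist": 0.0,"fingers": 1.0},{"tx": 0.13,"ty": -0.09,"tz": 0.0,"twist": 0.0,"fingers": 1.0},{"tx": 0.13,"ty": -0.09,"tz": 0.0,"twist": 0.0,"fingers": 1.0},{"tx": 0.13,"ty": -0.09,"tz": 0.0,"twist": 0.0,"fingers": 1.0},{"tx": 0.13,"ty": -0.09,"tz": 0.0,"twist": 0.0,"fingers": 1.0},{"tx": 0.13,"ty": -0.09,"tz": 0.0,"twist": 0.0,"fingers": 1.0},{"tx": 0.13,"ty": -0.09,"tz": 0.0,"twist": 0.0,"fingers": 1.0},{"tx": 0.13,"ty": -0.09,"tz": 0.0,"twist": 0.0,"fingers": 1.0},{"tx": 0.13,"ty": -0.09,"tz": 0.0,"twist": 0.0,"fingers": 1.0}])

```text
clock: 1.35
eef_pos: [432.0, -314.2, 300.1]
tool_rot: [-3.141, 0.0, 0.316]
force: [-0.5, -0.1, 1.2]
width: 85.4
gripper_force: 0.0
```

Call:
carry_out(moves=[{"tx": 0.0,"ty": 0.0,"tz": 0.0,"twist": -0.058,"fingers": 1.0},{"tx": 0.0,"ty": 0.0,"tz": 0.0,"twist": -0.058,"fingers": 1.0},{"tx": 0.0,"ty": 0.0,"tz": 0.0,"twist": -0.058,"fingers": 1.0},{"tx": 0.0,"ty": 0.0,"tz": 0.0,"twist": -0.058,"fingers": 1.0},{"tx": 0.0,"ty": 0.0,"tz": 0.0,"twist": -0.058,"fingers": 1.0},{"tx": 0.0,"ty": 0.0,"tz": 0.0,"twist": -0.058,"fingers": 1.0},{"tx": 0.0,"ty": 0.0,"tz": 0.0,"twist": -0.058,"fingers": 1.0},{"tx": 0.0,"ty": 0.0,"tz": 0.0,"twist": -0.058,"fingers": 1.0},{"tx": 0.0,"ty": 0.0,"tz": 0.0,"twist": -0.058,"fingers": 1.0},{"tx": 0.0,"ty": 0.0,"tz": 0.0,"twist": 0.0,"fingers": 1.0}])

```text
clock: 2.6
eef_pos: [431.1, -315.6, 299.9]
tool_rot: [-3.141, -0.001, 1.954]
force: [-0.1, -0.3, -0.1]
width: 85.4
gripper_force: 0.0
```

Run:
```python
from h import *
st(); W=eyes.get_image("wrist"); np.save("w1.npy",[W],allow_pickle=True); c=W["color"].copy()
for p in((493,-234,197),(493,-234,0)): print(px(W,p))
print(np.round(W["world_from_camera"],2).tolist())
cv2.imwrite("pics/w1.png",cv2.resize(c,(800,600)))
```

```text
{'clock': 2.6, 'qpos': [0.868, 0.401, -0.413, 1.726, 0.181, 1.053, 0.777], 'eef_pos': [431.051, -315.614, 299.949], 'tool_rot': [-3.141, -0.001, 1.954], 'force': [-0.135, -0.262, -0.138], 'width': 85.379, 'gripper_force': 0.0}
(np.float64(359.61520452893), np.float64(133.01138208613415))
(np.float64(316.0579571426254), np.float64(124.07456470214326))
[[0.93, -0.36, -0.1, 405.89], [0.37, 0.89, 0.25, -251.08], [-0.0, -0.27, 0.96, 451.15], [0.0, 0.0, 0.0, 1.0]]
```

View pics/w1.png

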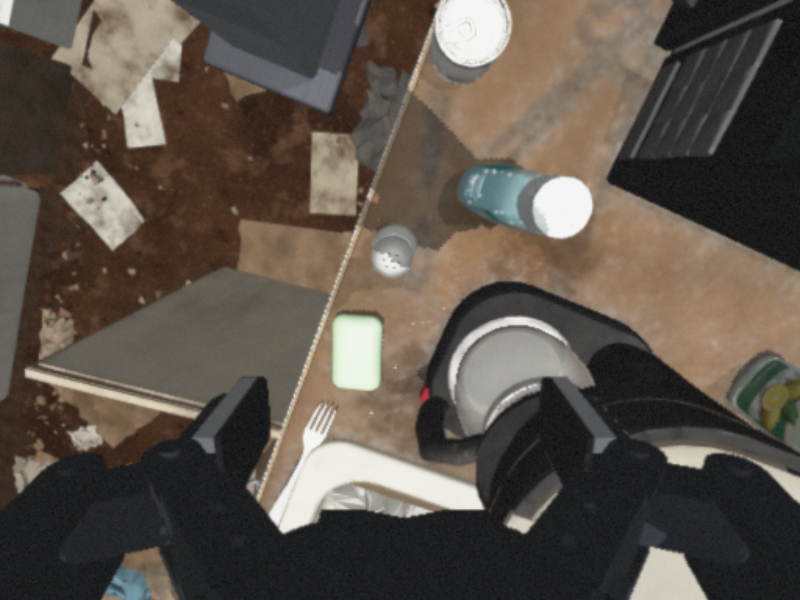

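The cap is at (562,207) in the wrist view, within a pixel of the prediction for (493,−234), and the bottle's wide axis runs along the image x, about 22° in the world. I'll go over the cap and then down onto it.

Call:
carry_out(moves=[{"tx": 0.088,"ty": 0.147,"tz": 0.0,"twist": 0.0,"fingers": 1.0},{"tx": 0.088,"ty": 0.147,"tz": 0.0,"twist": 0.0,"fingers": 1.0},{"tx": 0.0,"ty": 0.0,"tz": 0.0,"twist": 0.0,"fingers": 1.0},{"tx": 0.0,"ty": 0.0,"tz": 0.14,"twist": 0.0,"fingers": 1.0},{"tx": 0.0,"ty": 0.0,"tz": 0.14,"twist": 0.0,"fingers": 1.0},{"tx": 0.0,"ty": 0.0,"tz": 0.07,"twist": 0.0,"fingers": 1.0},{"tx": 0.0,"ty": 0.0,"tz": 0.07,"twist": 0.0,"fingers": 1.0},{"tx": 0.0,"ty": 0.0,"tz": 0.0,"twist": 0.0,"fingers": 1.0}])

```text
clock: 3.65
eef_pos: [491.6, -234.0, 172.9]
tool_rot: [-3.138, -0.002, 1.953]
force: [0.9, -0.6, 0.3]
width: 85.7
gripper_force: 0.0
```

Call:
carry_out(moves=[{"tx": 0.0,"ty": 0.0,"tz": 0.0,"twist": 0.0,"fingers": 0.4},{"tx": 0.0,"ty": 0.0,"tz": 0.0,"twist": 0.0,"fingers": 0.3},{"tx": 0.0,"ty": 0.0,"tz": 0.0,"twist": 0.0,"fingers": 0.2},{"tx": 0.0,"ty": 0.0,"tz": 0.0,"twist": 0.0,"fingers": 0.0},{"tx": 0.0,"ty": 0.0,"tz": 0.0,"twist": 0.0,"fingers": 0.0},{"tx": 0.0,"ty": 0.0,"tz": 0.0,"twist": 0.0,"fingers": 0.0},{"tx": 0.0,"ty": 0.0,"tz": 0.0,"twist": 0.0,"fingers": 0.0},{"tx": 0.0,"ty": 0.0,"tz": 0.0,"twist": 0.0,"fingers": 0.0}])

```text
clock: 4.65
eef_pos: [493.8, -234.1, 175.5]
tool_rot: [3.141, 0.002, 1.955]
force: [-0.5, -1.5, 5.1]
width: 33.0
gripper_force: 59.1
```

Call:
carry_out(moves=[{"tx": 0.0,"ty": 0.0,"tz": -0.02,"twist": 0.0,"fingers": 0.0},{"tx": 0.0,"ty": 0.0,"tz": -0.02,"twist": 0.0,"fingers": 0.0},{"tx": 0.0,"ty": 0.0,"tz": 0.0,"twist": 0.0,"fingers": 0.0},{"tx": 0.0,"ty": 0.0,"tz": 0.0,"twist": 0.0,"fingers": 0.0}])

```text
clock: 5.15
eef_pos: [493.2, -233.6, 186.2]
tool_rot: [-3.141, -0.0, 1.956]
force: [-0.5, 1.4, -3.2]
width: 32.7
gripper_force: 59.7
```

Call:
carry_out(moves=[{"tx": 0.0,"ty": 0.0,"tz": 0.0,"twist": 0.033,"fingers": 0.0},{"tx": 0.0,"ty": 0.0,"tz": 0.0,"twist": 0.033,"fingers": 0.0},{"tx": 0.0,"ty": 0.0,"tz": 0.0,"twist": 0.033,"fingers": 0.0},{"tx": 0.0,"ty": 0.0,"tz": 0.0,"twist": 0.033,"fingers": 0.0},{"tx": 0.0,"ty": 0.0,"tz": 0.0,"twist": 0.034,"fingers": 0.0},{"tx": 0.03,"ty": -0.003,"tz": 0.0,"twist": 0.0,"fingers": 0.0},{"tx": 0.07,"ty": -0.006,"tz": 0.0,"twist": 0.0,"fingers": 0.0},{"tx": 0.09,"ty": -0.008,"tz": 0.0,"twist": 0.0,"fingers": 0.0},{"tx": 0.09,"ty": -0.008,"tz": 0.0,"twist": 0.0,"fingers": 0.0},{"tx": 0.05,"ty": -0.005,"tz": 0.0,"twist": 0.0,"fingers": 0.0},{"tx": 0.03,"ty": -0.003,"tz": 0.0,"twist": 0.0,"fingers": 0.0},{"tx": 0.0,"ty": 0.0,"tz": 0.0,"twist": 0.0,"fingers": 0.0}])

```text
clock: 6.65
eef_pos: [498.3, -125.1, 186.3]
tool_rot: [3.141, 0.0, 1.435]
force: [0.1, 0.0, -2.4]
width: 33.0
gripper_force: 59.8
```

Run:
```python
from h import *
st(); ims=[eyes.get_image(n) for n in("top","scene","wrist")]
t,s,w=[i["color"] for i in ims]
a=cv2.resize(t[170:290,230:350],(400,400),interpolation=cv2.INTER_CUBIC); b=cv2.resize(s[110:230,260:380],(400,400),interpolation=cv2.INTER_CUBIC)
cv2.imwrite("pics/c2.png",np.hstack([a,b]))
```

```text
{'clock': 6.65, 'qpos': [0.36, 0.491, -0.243, 1.929, 0.169, 0.74, -0.116], 'eef_pos': [498.32, -125.104, 186.346], 'tool_rot': [3.141, 0.0, 1.435], 'force': [0.09, 0.015, -2.406], 'width': 32.998, 'gripper_force': 59.784}
```

View pics/c2.png

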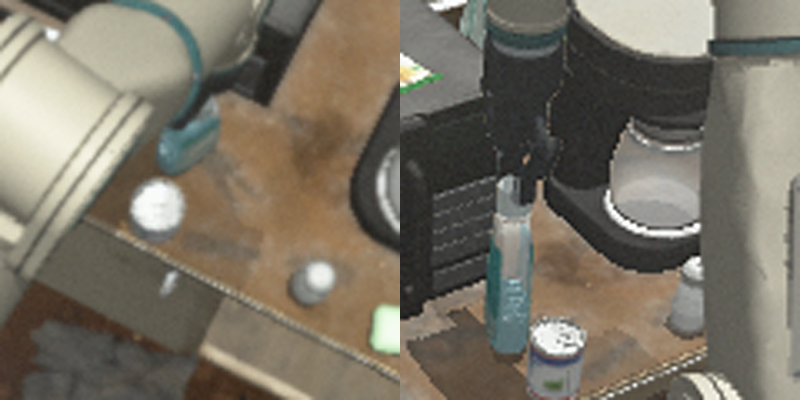

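The bottle hangs upright and clear beside the tin (left crop at (190,140)), edge-on as intended. I'll go on round to the front of the shelf.

Call:
carry_out(moves=[{"tx": 0.03,"ty": -0.017,"tz": 0.0,"twist": 0.0,"fingers": 0.0},{"tx": 0.06,"ty": -0.034,"tz": 0.0,"twist": 0.0,"fingers": 0.0},{"tx": 0.08,"ty": -0.046,"tz": 0.0,"twist": 0.0,"fingers": 0.0},{"tx": 0.08,"ty": -0.042,"tz": 0.0,"twist": 0.0,"fingers": 0.0},{"tx": 0.08,"ty": -0.04,"tz": 0.0,"twist": 0.0,"fingers": 0.0},{"tx": 0.08,"ty": -0.04,"tz": 0.0,"twist": 0.0,"fingers": 0.0},{"tx": 0.06,"ty": -0.03,"tz": 0.0,"twist": 0.0,"fingers": 0.0},{"tx": 0.03,"ty": -0.015,"tz": 0.0,"twist": 0.0,"fingers": 0.0},{"tx": 0.02,"ty": 0.0,"tz": 0.0,"twist": 0.0,"fingers": 0.0},{"tx": 0.0,"ty": 0.0,"tz": 0.0,"twist": 0.0,"fingers": 0.0}])

```text
clock: 8.05
eef_pos: [441.4, 40.3, 186.4]
tool_rot: [3.141, -0.0, 1.434]
force: [-0.2, 0.9, -2.5]
width: 32.8
gripper_force: 59.9
```

Call:
carry_out(moves=[{"tx": 0.0,"ty": 0.0,"tz": 0.02,"twist": 0.0,"fingers": 0.0},{"tx": 0.0,"ty": 0.0,"tz": 0.018,"twist": 0.0,"fingers": 0.0},{"tx": 0.0,"ty": 0.0,"tz": 0.0,"twist": 0.0,"fingers": 0.0}])

```text
clock: 8.43
eef_pos: [441.4, 39.9, 175.5]
tool_rot: [3.141, -0.0, 1.433]
force: [-1.9, 0.2, 8.6]
width: 33.2
gripper_force: 61.0
```

Call:
carry_out(moves=[{"tx": 0.02,"ty": 0.0,"tz": 0.002,"twist": 0.0,"fingers": 0.0},{"tx": 0.03,"ty": 0.0,"tz": 0.0,"twist": 0.0,"fingers": 0.0},{"tx": 0.03,"ty": 0.0,"tz": 0.0,"twist": 0.0,"fingers": 0.0},{"tx": 0.02,"ty": 0.0,"tz": 0.0,"twist": 0.0,"fingers": 0.0},{"tx": 0.0,"ty": 0.0,"tz": 0.0,"twist": 0.0,"fingers": 0.0}])

```text
clock: 9.05
eef_pos: [447.1, 69.6, 175.5]
tool_rot: [3.138, -0.0, 1.434]
force: [0.6, -2.1, 11.1]
width: 32.9
gripper_force: 62.8
```

Run:
```python
from h import *
st(); ims=[eyes.get_image(n) for n in("top","scene")]
t,s=[i["color"] for i in ims]
print(px(ims[0],(441,40,0)),px(ims[1],(441,40,0)))
a=cv2.resize(t[130:250,170:290],(400,400),interpolation=cv2.INTER_CUBIC); b=cv2.resize(s[150:270,190:310],(400,400),interpolation=cv2.INTER_CUBIC)
cv2.imwrite("pics/c3.png",np.hstack([a,b]))
```

```text
{'clock': 9.05, 'qpos': [-0.038, 0.43, -0.245, 2.098, 0.175, 0.628, -0.54], 'eef_pos': [447.1, 69.583, 175.463], 'tool_rot': [3.138, -0.0, 1.434], 'force': [0.643, -2.095, 11.103], 'width': 32.943, 'gripper_force': 62.794}
(np.float64(238.99581228972454), np.float64(208.5393129701699)) (np.float64(258.6149686861384), np.float64(237.8794374280883))
```

View pics/c3.png

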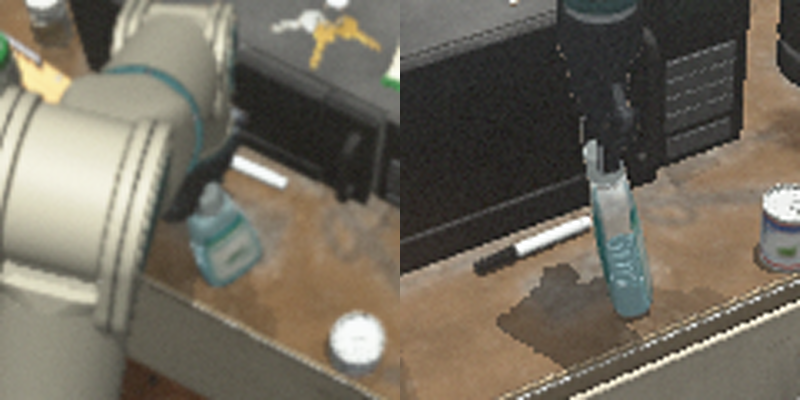

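The bottle tips in the grip while its base stays put at (630,300), so I'll continue the arc.

Call:
carry_out(moves=[{"tx": 0.057,"ty": 0.0,"tz": 0.007,"twist": 0.0,"fingers": 0.0},{"tx": 0.057,"ty": 0.0,"tz": 0.007,"twist": 0.0,"fingers": 0.0},{"tx": 0.051,"ty": 0.0,"tz": 0.016,"twist": 0.0,"fingers": 0.0},{"tx": 0.051,"ty": 0.0,"tz": 0.017,"twist": 0.0,"fingers": 0.0},{"tx": 0.0,"ty": 0.0,"tz": 0.0,"twist": 0.0,"fingers": 0.0}])

```text
clock: 9.78
eef_pos: [455.2, 135.5, 160.5]
tool_rot: [3.139, -0.002, 1.436]
force: [1.0, 1.3, 8.7]
width: 33.1
gripper_force: 68.0
```

Call:
carry_out(moves=[{"tx": 0.047,"ty": 0.0,"tz": 0.026,"twist": 0.0,"fingers": 0.0},{"tx": 0.047,"ty": 0.0,"tz": 0.026,"twist": 0.0,"fingers": 0.0},{"tx": 0.042,"ty": 0.0,"tz": 0.034,"twist": 0.0,"fingers": 0.0},{"tx": 0.042,"ty": 0.0,"tz": 0.034,"twist": 0.0,"fingers": 0.0},{"tx": 0.0,"ty": 0.0,"tz": 0.0,"twist": 0.0,"fingers": 0.0}])

```text
clock: 10.4
eef_pos: [463.6, 190.9, 125.1]
tool_rot: [3.137, -0.006, 1.437]
force: [1.8, 5.7, 10.2]
width: 33.1
gripper_force: 70.2
```

Call:
carry_out(moves=[{"tx": 0.034,"ty": 0.0,"tz": 0.038,"twist": 0.0,"fingers": 0.0},{"tx": 0.034,"ty": 0.0,"tz": 0.038,"twist": 0.0,"fingers": 0.0},{"tx": 0.026,"ty": 0.0,"tz": 0.044,"twist": 0.0,"fingers": 0.0},{"tx": 0.026,"ty": 0.0,"tz": 0.044,"twist": 0.0,"fingers": 0.0},{"tx": 0.0,"ty": 0.0,"tz": 0.0,"twist": 0.0,"fingers": 0.0}])

```text
clock: 11.02
eef_pos: [466.1, 223.1, 74.2]
tool_rot: [-3.141, -0.0, 1.435]
force: [1.0, 3.5, 2.8]
width: 33.2
gripper_force: 67.4
```

Call:
carry_out(moves=[{"tx": 0.018,"ty": 0.0,"tz": 0.05,"twist": 0.0,"fingers": 0.0},{"tx": 0.017,"ty": 0.0,"tz": 0.05,"twist": 0.0,"fingers": 0.0},{"tx": 0.01,"ty": 0.0,"tz": 0.03,"twist": 0.0,"fingers": 0.0},{"tx": 0.0,"ty": 0.0,"tz": 0.0,"twist": 0.0,"fingers": 0.0}])

```text
clock: 11.52
eef_pos: [467.2, 235.5, 35.0]
tool_rot: [-3.14, 0.002, 1.435]
force: [1.1, 1.9, 1.5]
width: 33.0
gripper_force: 63.6
```

Run:
```python
from h import *
st(); ims=[eyes.get_image(n) for n in("top","scene")]
t,s=[i["color"] for i in ims]
a=cv2.resize(t[110:230,140:260],(400,400),interpolation=cv2.INTER_CUBIC); b=cv2.resize(s[180:300,160:280],(400,400),interpolation=cv2.INTER_CUBIC)
cv2.imwrite("pics/c4.png",np.hstack([a,b]))
```

```text
{'clock': 11.525, 'qpos': [-0.428, 0.746, -0.14, 2.007, 0.242, 0.407, -0.89], 'eef_pos': [467.239, 235.485, 35.024], 'tool_rot': [-3.14, 0.002, 1.435], 'force': [1.103, 1.935, 1.543], 'width': 33.037, 'gripper_force': 63.57}
```

View pics/c4.png

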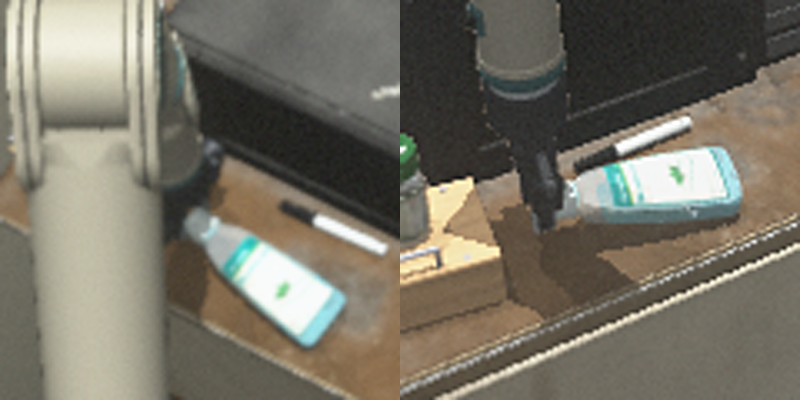

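The bottle is nearly flat, with its label up and cap towards the shelf. I'll lower it the last bit and release.

Call:
carry_out(moves=[{"tx": 0.005,"ty": 0.0,"tz": 0.03,"twist": 0.0,"fingers": 0.0},{"tx": 0.0,"ty": 0.0,"tz": 0.025,"twist": 0.0,"fingers": 0.0},{"tx": 0.0,"ty": 0.0,"tz": 0.0,"twist": 0.0,"fingers": 0.0}])

```text
clock: 12.0
eef_pos: [467.8, 237.1, 18.9]
tool_rot: [-3.141, 0.001, 1.434]
force: [0.8, 2.3, 1.0]
width: 32.9
gripper_force: 62.2
```

Call:
carry_out(moves=[{"tx": 0.0,"ty": 0.0,"tz": 0.0,"twist": 0.0,"fingers": 0.5},{"tx": 0.0,"ty": 0.0,"tz": 0.0,"twist": 0.0,"fingers": 0.6},{"tx": 0.0,"ty": 0.0,"tz": 0.0,"twist": 0.0,"fingers": 0.65},{"tx": 0.0,"ty": 0.0,"tz": 0.0,"twist": 0.0,"fingers": 0.65},{"tx": 0.0,"ty": 0.0,"tz": -0.1,"twist": 0.0,"fingers": 0.65},{"tx": 0.0,"ty": 0.0,"tz": -0.15,"twist": 0.0,"fingers": 0.65},{"tx": 0.0,"ty": 0.0,"tz": -0.15,"twist": 0.0,"fingers": 0.65},{"tx": 0.0,"ty": 0.0,"tz": 0.0,"twist": 0.0,"fingers": 0.65}])

```text
clock: 13.0
eef_pos: [470.3, 238.6, 142.8]
tool_rot: [3.136, -0.004, 1.434]
force: [-0.2, -0.4, 0.4]
width: 55.7
gripper_force: 0.0
```

Call:
carry_out(moves=[{"tx": -0.19,"ty": 0.0,"tz": 0.0,"twist": 0.0,"fingers": 0.4},{"tx": -0.19,"ty": 0.0,"tz": 0.0,"twist": 0.0,"fingers": 0.4},{"tx": -0.19,"ty": 0.0,"tz": 0.0,"twist": 0.0,"fingers": 0.4},{"tx": -0.19,"ty": 0.0,"tz": 0.0,"twist": 0.0,"fingers": 0.4},{"tx": 0.0,"ty": 0.0,"tz": 0.0,"twist": 0.0,"fingers": 0.4},{"tx": 0.0,"ty": 0.0,"tz": 0.0,"twist": 0.0,"fingers": 0.4}])

```text
clock: 13.75
eef_pos: [436.9, 11.8, 139.1]
tool_rot: [-3.141, -0.0, 1.434]
force: [-0.7, -0.2, 0.1]
width: 34.2
gripper_force: 0.0
```

Run:
```python
from h import *
st(); W=eyes.get_image("wrist"); T=eyes.get_image("top"); np.save("w2.npy",[W,T],allow_pickle=True)
a=cv2.resize(W["color"],(533,400)); b=cv2.resize(T["color"][110:230,140:220],(266,400),interpolation=cv2.INTER_CUBIC)
cv2.imwrite("pics/c5.png",np.hstack([a,b]))
```

```text
{'clock': 13.75, 'qpos': [0.081, 0.48, -0.238, 2.168, 0.221, 0.516, -0.461], 'eef_pos': [436.932, 11.752, 139.093], 'tool_rot': [-3.141, -0.0, 1.434], 'force': [-0.728, -0.172, 0.131], 'width': 34.204, 'gripper_force': 0.0}
```

View pics/c5.png

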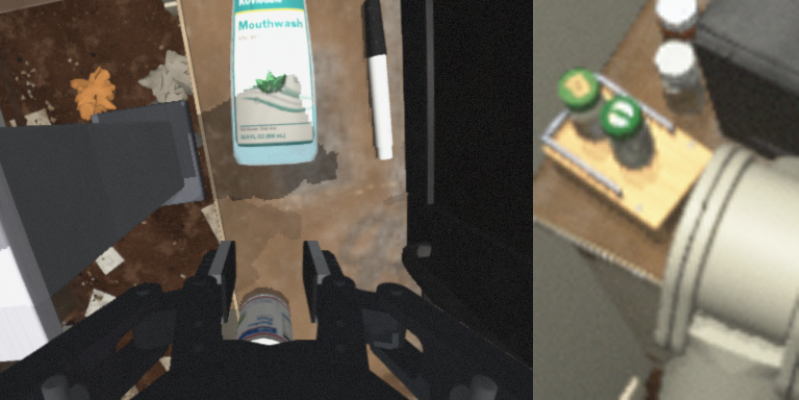

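The bottle lies flat with its cap forward, base edge at about (275,160) and clear of the marker. I'll work out the base centre and axis.

Run:
```python
from h import *
W,T=np.load("w2.npy",allow_pickle=True); k=1.041
P=[onz(W,u/k,v/k,22) for u,v in((235,150),(316,150),(233.5,40),(311.5,40),(275.5,163))]
for p in P: print(p.round(1))
c0=(P[0]+P[1])/2;c1=(P[2]+P[3])/2;d=c1-c0
M=np.array([473.5,282.7]);u=np.array([.136,.991]);n=np.array([.991,-.136])
print("axis",np.degrees(np.arctan2(d[1],d[0])),"shelf 82.2; lateral c0,c1",(c0[:2]-M)@n,(c1[:2]-M)@n,"base u",(P[4][:2]-M)@u)
t=np.array([436.9,11.8]); print("tcp u,lat",(t-M)@u,(t-M)@n)
```

```text
[413.5  56.9  22. ]
[484.1  47.3  22. ]
[426.7 144.4  22. ]
[489.1 135.8  22. ]
[447.3  40.7  22. ]
axis 84.0690461620613 shelf 82.2; lateral c0,c1 6.88322516041355 3.9742877356844093 base u -243.3856901294099
tcp u,lat -273.43949999999995 0.5717999999999765
```

Call:
carry_out(moves=[{"tx": -0.01,"ty": 0.02,"tz": 0.13,"twist": -0.01,"fingers": 0.4},{"tx": 0.0,"ty": 0.0,"tz": 0.13,"twist": 0.0,"fingers": 0.4},{"tx": 0.0,"ty": 0.0,"tz": 0.13,"twist": 0.0,"fingers": 0.4},{"tx": 0.0,"ty": 0.0,"tz": 0.0,"twist": 0.0,"fingers": 0.4}])

```text
clock: 14.35
eef_pos: [440.6, 9.3, 20.4]
tool_rot: [-3.136, -0.0, 1.47]
force: [-0.6, 0.6, 1.7]
width: 34.4
gripper_force: 0.0
```

Call:
carry_out(moves=[{"tx": 0.03,"ty": 0.0,"tz": 0.0,"twist": 0.0,"fingers": 0.4},{"tx": 0.03,"ty": 0.0,"tz": 0.0,"twist": 0.0,"fingers": 0.4},{"tx": 0.03,"ty": 0.0,"tz": 0.0,"twist": 0.0,"fingers": 0.4},{"tx": 0.03,"ty": 0.0,"tz": 0.0,"twist": 0.0,"fingers": 0.4},{"tx": 0.03,"ty": 0.0,"tz": 0.0,"twist": 0.0,"fingers": 0.4},{"tx": 0.03,"ty": 0.0,"tz": 0.0,"twist": 0.0,"fingers": 0.4},{"tx": 0.03,"ty": 0.0,"tz": 0.0,"twist": 0.0,"fingers": 0.4},{"tx": 0.0,"ty": 0.0,"tz": 0.0,"twist": 0.0,"fingers": 0.4}])

```text
clock: 15.35
eef_pos: [449.7, 72.4, 22.4]
tool_rot: [3.141, -0.002, 1.468]
force: [0.5, 1.0, 1.1]
width: 33.9
gripper_force: 0.0
```

Run:
```python
from h import *
st(); W=eyes.get_image("wrist"); S=eyes.get_image("scene"); np.save("w3.npy",[W,S],allow_pickle=True)
a=cv2.resize(W["color"],(400,300)); b=cv2.resize(S["color"][180:285,120:260],(400,300),interpolation=cv2.INTER_CUBIC)
cv2.imwrite("pics/c6.png",np.hstack([a,b]))
```

```text
{'clock': 15.35, 'qpos': [-0.094, 0.73, -0.184, 2.193, 0.496, 0.255, -0.817], 'eef_pos': [449.684, 72.439, 22.423], 'tool_rot': [3.141, -0.002, 1.468], 'force': [0.471, 1.045, 1.121], 'width': 33.913, 'gripper_force': 0.0}
```

View pics/c6.png

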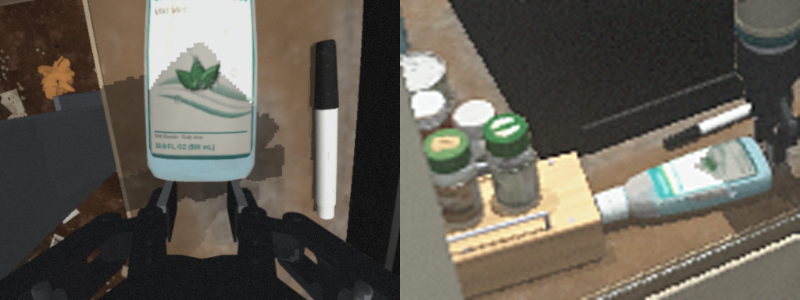

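The two fingertips sit evenly on the base and the cap is at the opening, near its middle, so I'll keep pushing.

Call:
carry_out(moves=[{"tx": 0.03,"ty": 0.0,"tz": 0.0,"twist": 0.0,"fingers": 0.4},{"tx": 0.03,"ty": 0.0,"tz": 0.0,"twist": 0.0,"fingers": 0.4},{"tx": 0.03,"ty": 0.0,"tz": 0.0,"twist": 0.0,"fingers": 0.4},{"tx": 0.03,"ty": 0.0,"tz": 0.0,"twist": 0.0,"fingers": 0.4},{"tx": 0.03,"ty": 0.0,"tz": 0.0,"twist": 0.0,"fingers": 0.4},{"tx": 0.03,"ty": 0.0,"tz": 0.0,"twist": 0.0,"fingers": 0.4},{"tx": 0.03,"ty": 0.0,"tz": 0.0,"twist": 0.0,"fingers": 0.4},{"tx": 0.03,"ty": 0.0,"tz": 0.0,"twist": 0.0,"fingers": 0.4},{"tx": 0.0,"ty": 0.0,"tz": 0.0,"twist": 0.0,"fingers": 0.4}])

```text
clock: 16.58
eef_pos: [457.2, 143.7, 22.6]
tool_rot: [3.141, -0.002, 1.467]
force: [0.6, -0.9, -0.8]
width: 34.1
gripper_force: 0.0
```

Run:
```python
from h import *
st(); W=eyes.get_image("wrist"); S=eyes.get_image("scene"); np.save("w3.npy",[W,S],allow_pickle=True)
a=cv2.resize(W["color"],(400,300)); b=cv2.resize(S["color"][180:285,120:260],(400,300),interpolation=cv2.INTER_CUBIC)
cv2.imwrite("pics/c7.png",np.hstack([a,b]))
```

```text
{'clock': 16.575, 'qpos': [-0.232, 0.743, -0.192, 2.131, 0.443, 0.304, -0.903], 'eef_pos': [457.188, 143.721, 22.593], 'tool_rot': [3.141, -0.002, 1.467], 'force': [0.647, -0.885, -0.8], 'width': 34.059, 'gripper_force': 0.0}
```

View pics/c7.png

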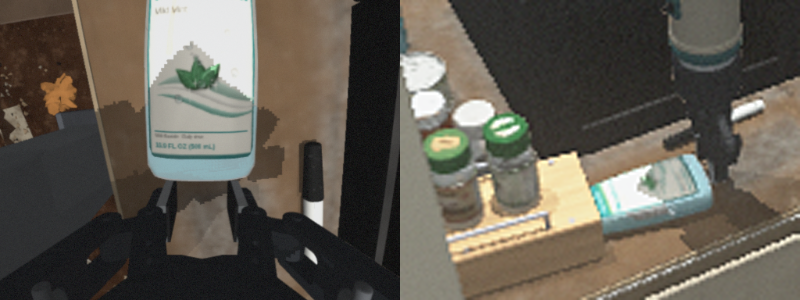

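The bottle is sliding straight in and the marker is untouched. I'll push the rest of the way, more slowly towards the end.

Call:
carry_out(moves=[{"tx": 0.03,"ty": 0.0,"tz": 0.0,"twist": 0.0,"fingers": 0.4},{"tx": 0.03,"ty": 0.0,"tz": 0.0,"twist": 0.0,"fingers": 0.4},{"tx": 0.03,"ty": 0.0,"tz": 0.0,"twist": 0.0,"fingers": 0.4},{"tx": 0.03,"ty": 0.0,"tz": 0.0,"twist": 0.0,"fingers": 0.4},{"tx": 0.03,"ty": 0.0,"tz": 0.0,"twist": 0.0,"fingers": 0.4},{"tx": 0.03,"ty": 0.0,"tz": 0.0,"twist": 0.0,"fingers": 0.4},{"tx": 0.03,"ty": 0.0,"tz": 0.0,"twist": 0.0,"fingers": 0.4},{"tx": 0.03,"ty": 0.0,"tz": 0.0,"twist": 0.0,"fingers": 0.4},{"tx": 0.0,"ty": 0.0,"tz": 0.0,"twist": 0.0,"fingers": 0.4}])

```text
clock: 17.8
eef_pos: [464.7, 215.4, 22.6]
tool_rot: [3.141, -0.002, 1.467]
force: [0.2, 0.3, 0.2]
width: 34.0
gripper_force: 0.0
```

Call:
carry_out(moves=[{"tx": 0.013,"ty": 0.0,"tz": 0.0,"twist": 0.0,"fingers": 0.4},{"tx": 0.013,"ty": 0.0,"tz": 0.0,"twist": 0.0,"fingers": 0.4},{"tx": 0.0,"ty": 0.0,"tz": 0.0,"twist": 0.0,"fingers": 0.4}])

```text
clock: 18.18
eef_pos: [465.3, 221.6, 22.6]
tool_rot: [3.141, -0.0, 1.466]
force: [-0.7, -0.6, 0.5]
width: 34.0
gripper_force: 0.6
```

Call:
carry_out(moves=[{"tx": 0.013,"ty": 0.0,"tz": 0.0,"twist": 0.0,"fingers": 0.4},{"tx": 0.01,"ty": 0.0,"tz": 0.0,"twist": 0.0,"fingers": 0.4},{"tx": 0.0,"ty": 0.0,"tz": 0.0,"twist": 0.0,"fingers": 0.4}])

```text
clock: 18.55
eef_pos: [466.1, 229.0, 22.5]
tool_rot: [3.141, -0.001, 1.466]
force: [-0.2, -0.4, -0.1]
width: 34.6
gripper_force: 0.4
```

Call:
carry_out(moves=[{"tx": 0.01,"ty": 0.0,"tz": 0.0,"twist": 0.0,"fingers": 0.4},{"tx": 0.0,"ty": 0.0,"tz": 0.0,"twist": 0.0,"fingers": 0.4}])

```text
clock: 18.8
eef_pos: [466.3, 231.6, 22.5]
tool_rot: [3.141, -0.0, 1.466]
force: [-0.3, -1.6, 0.5]
width: 34.1
gripper_force: 0.6
```

Call:
carry_out(moves=[{"tx": 0.01,"ty": 0.0,"tz": 0.0,"twist": 0.0,"fingers": 0.4},{"tx": 0.0,"ty": 0.0,"tz": 0.0,"twist": 0.0,"fingers": 0.4}])

```text
clock: 19.05
eef_pos: [466.6, 234.6, 22.5]
tool_rot: [3.141, -0.0, 1.466]
force: [-0.5, -1.1, 0.8]
width: 33.9
gripper_force: 0.7
```

Call:
carry_out(moves=[{"tx": 0.01,"ty": 0.0,"tz": 0.0,"twist": 0.0,"fingers": 0.4},{"tx": 0.0,"ty": 0.0,"tz": 0.0,"twist": 0.0,"fingers": 0.4}])

```text
clock: 19.3
eef_pos: [466.8, 236.9, 22.5]
tool_rot: [-3.141, 0.001, 1.465]
force: [-0.5, -2.6, 0.9]
width: 34.3
gripper_force: 1.5
```

Call:
carry_out(moves=[{"tx": 0.008,"ty": 0.0,"tz": 0.0,"twist": 0.0,"fingers": 0.4},{"tx": 0.0,"ty": 0.0,"tz": 0.0,"twist": 0.0,"fingers": 0.4}])

```text
clock: 19.55
eef_pos: [466.7, 237.0, 22.5]
tool_rot: [-3.141, 0.004, 1.464]
force: [0.9, -6.9, 4.0]
width: 34.3
gripper_force: 3.5
```

The push force has risen to 7 N and the tool has stopped, so the cap has met the back. I'll back off and check the result numerically.

Call:
carry_out(moves=[{"tx": -0.05,"ty": 0.0,"tz": 0.0,"twist": 0.0,"fingers": 0.4},{"tx": -0.1,"ty": 0.0,"tz": 0.0,"twist": 0.0,"fingers": 0.4},{"tx": 0.0,"ty": 0.0,"tz": -0.15,"twist": 0.0,"fingers": 0.4},{"tx": 0.0,"ty": 0.0,"tz": -0.15,"twist": 0.0,"fingers": 0.4},{"tx": -0.05,"ty": 0.0,"tz": -0.15,"twist": 0.0,"fingers": 0.4},{"tx": 0.0,"ty": 0.0,"tz": 0.0,"twist": 0.0,"fingers": 0.4},{"tx": 0.0,"ty": 0.0,"tz": 0.0,"twist": 0.0,"fingers": 0.4}])

```text
clock: 20.42
eef_pos: [460.7, 180.0, 157.2]
tool_rot: [3.141, -0.001, 1.465]
force: [0.4, -0.4, 0.2]
width: 34.5
gripper_force: 0.0
```

Run:
```python
from h import *
st(); W=eyes.get_image("wrist"); S=eyes.get_image("scene")
M=np.array([473.5,282.7]);u=np.array([.136,.991]);n=np.array([.991,-.136])
for nm,im in(("W",W),("S",S)):
    hsv=cv2.cvtColor(im["color"],cv2.COLOR_BGR2HSV)
    m=cv2.inRange(hsv,(82,45,60),(105,255,255)); nc,l,s,c=cv2.connectedComponentsWithStats(m)
    for i in range(1,nc):
        if s[i,4]>60:
            r=cv2.boxPoints(cv2.minAreaRect(np.argwhere(l==i)[:,::-1].astype(np.float32)))
            q=[onz(im,*p,22)[:2]-M for p in r]; print(nm,s[i].tolist(),[(round(float(a@u)),round(float(a@n))) for a in q])
q=1/1.5625
S0=np.load("im0.npy",allow_pickle=True)[0]["color"]
for nm,(x,y,w,h) in dict(tin=(292,200,30,34),jars=(126,214,44,42),marker=(210,212,40,22),shk=(336,184,22,30)).items():
    a=cv2.cvtColor(S0[y:y+h,x:x+w],cv2.COLOR_BGR2GRAY).astype(float);b=cv2.cvtColor(S["color"][y:y+h,x:x+w],cv2.COLOR_BGR2GRAY).astype(float)
    print(nm,"shift,resp",cv2.phaseCorrelate(a,b),"diff",np.abs(a-b).mean().round(1))
```

```text
{'clock': 20.425, 'qpos': [-0.178, 0.524, -0.361, 2.005, 0.291, 0.661, -0.831], 'eef_pos': [460.748, 179.96, 157.228], 'tool_rot': [3.141, -0.001, 1.465], 'force': [0.404, -0.381, 0.188], 'width': 34.524, 'gripper_force': 0.0}
W [220, 66, 77, 47, 1599] [(-34, -37), (6, -37), (8, 33), (-33, 35)]
S [280, 0, 26, 8, 125] [(-1385, 2377), (-1569, 2304), (-1489, 2144), (-1312, 2214)]
S [247, 22, 31, 33, 176] [(-874, 1861), (-983, 1977), (-927, 1390), (-834, 1307)]
S [190, 104, 22, 23, 253] [(-223, 885), (-317, 990), (-345, 792), (-255, 702)]
S [321, 119, 47, 19, 169] [(-737, 480), (-999, 520), (-973, 460), (-719, 424)]
S [199, 158, 27, 11, 86] [(-175, 478), (-281, 460), (-265, 403), (-162, 421)]
S [112, 164, 10, 35, 91] [(160, 585), (146, 586), (147, 356), (160, 356)]
S [190, 243, 11, 21, 129] [(-20, 42), (-49, 33), (-29, -52), (-1, -44)]
S [340, 243, 32, 36, 445] [(-434, -164), (-524, -127), (-527, -277), (-444, -307)]
S [334, 304, 52, 23, 102] [(-301, -391), (-337, -342), (-457, -418), (-417, -463)]
tin shift,resp ((0.04849586756201951, 0.02457512231613279), 0.9207408506842567) diff 6.5
jars shift,resp ((0.5270674462713885, 0.4808650680938271), 1.0009031113213545) diff 2.1
marker shift,resp ((0.02445785022824154, -0.0838419468718552), 0.9310562970765255) diff 3.4
shk shift,resp ((8.417768867739767, -6.885951503041245), 0.17515498538418783) diff 43.1
```

```bash
python3 -c "
from h import *
print(job.finish_job())"
```

```text
the job is handed in; nothing more can be done
None
```

The bottle is lying in the bay cap first, with its base about 34 mm out of the opening (about 37 mm expected), so the cap is at the back. The tin, jars and marker measured unmoved. The shaker was hidden by the arm at the last look and the soap was not re-checked, but the arm touched neither. The job is handed in at about 20 s of the 61 s allowed.

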